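# Creep the heavy soap tote into its dock and stack the tray on it

## Robot

A 6-joint arm with a two-finger parallel gripper is mounted at the origin on the work surface. World frame = base frame: x ahead of the robot, y to its left, z up, the work surface at z = 0. Lengths are in m, angles in rad, forces in N, time in s.
With the tool pointing down it reaches from about 0.25 to 0.775 m from the base axis. Payload 4 kg.
Tool frame: the origin (TCP) lies midway between the tips of the shut fingers; the grasp point (between the pads) lies 19 mm behind it; z points along the fingers, y is the line along which they close (so a half turn about z gives the same grasp; the last joint's range is limited). The gripper opens to 94 mm and grips with 3 to 60 N. Pads are 16 mm wide; open, the fingers measure 119 mm over their backs; the gripper's body (75 mm by 177 mm) begins 78 mm behind the grasp point.
Start: joints at [1.121, 0.087, 1.371, -0, 1.684, -0.103], TCP at [0.187, 0.517, 0.206] pointing down, gripper open.
Joint ranges: [-3.1, 3.1], [-0.76, 2.03], [0.27, 2.55], [-1.08, 4.22], [0.17, 2.65], [-2.57, 2.57]. Speed limits (rad/s): [2.79, 2.79, 3.14, 3.14, 3.14, 3.14].

## Interface

Orientations are given as [roll, pitch, yaw] about the fixed x, y, z axes, in that order (R = Rz(yaw) Ry(pitch) Rx(roll)).
In Python, from bench import get_obs, snapshot, close_job gives the robot as it stands. The module is installed in compiled form; this text tells all that it offers.
- The arm moves only by the tool drive_tool, never from a script. Its argument "commands" is a list of rows, each a list of 6 numbers: the shift along the tool's x, y, z in units of 0.04 m (1.0 is 0.04 m), then the turn, a rotation vector about the tool's x, y, z in units of 0.1 rad (1.0 is 0.1 rad). In form: [[dx, dy, dz, wx, wy, wz], ...]. A call has 1 to 20 rows; each row shifts and turns the commanded pose from where the row before left it, along the tool's axes as they then stand; what a row does not reach is not made up. A row lasts 1/8 s, in which the tool goes at most 62.5 mm and 10.7 degrees, less where a joint would pass 70% of its speed; a pose out of reach is approached as far as the arm can. A call with a number of a shift or a turn outside -1 to 1 is refused whole. A call with a gripper value outside its range is refused whole. "gripper" is the closure, from 0 (fully open) to 1 (shut), set as the call begins (left out, the last holds). The fingers move at their own pace and stop on an object; the grip force is fixed at half the most. Time passes only in rows, so rows that do not move let the fingers close. It gives the time, the measured TCP pose, the force, the opening and the grip force at its end, in the units of the state.
- get_obs(): the state, without advancing time (a new reading comes with each control period).
- snapshot(name): name is "scene" or "top" or "wrist"; returns a dict with "image" (384x512x3 uint8, blue, green, red), "range_z" (384x512 float32, m along the optical axis (not along the pixel's ray), 0 where there is no reading), "fx", "fy", "cx", "cy" (pixels), "k1" (the pictures are not rectified: a ray, as slopes to the right and down, at radius r is drawn at 1 + k1 r^2 times it, then the intrinsics apply), "rvec" (rotation vector, rad) and "tvec" (3), from world to camera coordinates, as OpenCV has them. Camera axes: x right, y down, z forward; pixel columns grow to the right and rows downward; lengths in m; the calibration is good to about 2 mm. A picture is of the moment at which its call begins.
- close_job(): hands the job in; it is judged then, once.
The state is a dict: "time": time; "joint_positions": joint angles; "qvel": joint speeds; "joint_torque": joint torques, N m; "tool_pos": TCP position; "ee_rot": TCP orientation; "wrist_force": force on the tool from outside, world axes, zero at the start; "wrist_torque": the same for the moment, N m; "width": finger opening in m; "finger_force": force on a finger pad.
Only numpy, scipy, OpenCV 4.12 (cv2) and the standard library are available. Lean on these libraries where they do the work, as an engineer would, in place of code of your own. Each camera call takes 0.05 s, during which the arm holds its last target. There are 200 camera calls.

## Task

The grey tote packed with soap blocks is too heavy to carry: creep it away from the robot into the steel dock until its far side is squarely against the back stop, pushing with the fingers only on its two orange near-corner guards in turn, in short pushes (robot's left corner first, then right, left and so on), never letting it slew more than about 20 degrees from square to the dock. Then lift the white tray by its black grip and set it on the tote, turned so that its blue end lies over the tote's grey end, and it stacks level on the rim instead of nesting down inside; let go of it. Leave the tote on the board at all times, and leave all the other things where they stand.

Things in the scene. Friction and masses are not known exactly. Their poses are not given: they have to be found in the camera images.
- dock: Fixed steel frame. Origin (on the board): where the tote's origin belongs; +x: the way the tote goes in, away from the robot; +y to the robot's left. Back stop: near face at x = 75 mm, 236 mm wide. Side cheeks: inner faces y = +-116 mm from x = 2 to 77 mm, then red lead-ins flare out to y = +-142 mm at x = -41 mm. All 22 mm high; near side open.
- tote: Heavy grey tote of soap blocks, about 1.4 kg (20 percent either way), 150 (x) by 200 (y) mm, standing on four small corner feet. Origin: centre of underside; +x far side, +y blue end (robot's left). Starts 110 to 145 mm short of home, within 15 mm and 0.15 rad of the dock's line. 50 mm of push on one guard turns it about 0.12 to 0.2 rad; it stops when the push stops.
- tote_shell: The tote's grey walls (blue at the +y end) and rim, part of the tote, same frame. Not to be pressed by the fingers. Rim 90 mm above the board, walls 8 mm, opening 134 (x) by 184 (y) mm, soap top 52 mm up; a 9 mm lip sticks out at each end. The rims of the two long walls have 22 mm deep, 36 mm long notches at y = +65 and y = -25 mm.
- guard_left: Orange guard on the tote's near corner on the robot's left (+y), rigidly part of the tote, same origin and axes as the tote. A block whose pushing face looks to -x at x = -90 mm, from y = +56 to +103 mm, z = 22 to 60 mm above the board; it stands 15 mm out from the tote's near wall and wraps 30 mm round the side (outer face y = +103 mm).
- guard_right: Orange guard on the tote's near corner on the robot's right, the mirror image of the left one: pushing face at x = -90 mm, y = -103 to -56 mm, z = 22 to 60 mm; same origin and axes as the tote.
- tote_far_left (a point): Point on the tote's far face (x = +75 mm) near its left far corner (y = +90 mm), 10 mm up; axes as the tote.
- tote_far_right (a point): Point on the tote's far face (x = +75 mm) near its right far corner (y = -90 mm), 10 mm up; axes as the tote.
- tray: Empty white tray, 0.22 kg, flat on the board, at the robot's left, any yaw but the right one. Base 124 (x) by 174 (y) mm, walls 55 mm high. Origin: centre of underside; +y to its blue end. Lugs on both long sides at y = +65 and -25 mm, 24 mm long, reach out to x = +-77 mm, undersides 8 mm up. A black grip plate stands along y at its middle.
- tray_grip (a point): Middle of the tray's black grip plate (10 mm thick in x, 80 mm long in y, 45 to 95 mm above the tray's underside), 80 mm above the underside on the tray's axis; axes as the tray.
- tray_blue_end (a point): Middle of the tray's blue end wall, 85 mm along the tray's +y, 30 mm up. Over the tote's blue end the lugs drop into the notches (nests); over its grey end they rest on the rim (stacks): the tray's underside is then 82 mm above the tote's, its base 8 mm into the opening with 5 mm of play all round.
- jug: Blue plastic jug, 104 mm across the rim, 165 mm high, with a handle at its -y that reaches 91 mm from the axis, standing to the right of the dock's approach; origin centre of underside. Leave alone.
- dustpan: Aluminium dustpan, pan 150 mm (x) by 190 mm (y), 45 mm high at its +x edge, with a handle of 20 mm across reaching to x = +190 mm and 60 mm high; origin under the pan's centre. Leave alone.
- peg_tin: Green tin with wooden clothes pegs, 84 mm across, 90 mm high (pegs to about 130 mm), standing to the left of the dock's approach; origin centre of underside. Leave alone.
- bottle: Green glass bottle with a red cap, 60 mm across, 170 mm high, standing to the left of the dock; origin centre of underside. Leave alone.
- brush: Wooden scrubbing brush without a handle, bristles down, 85 by 48 mm, 40 mm high, at the robot's right; origin centre of underside. Leave alone.
- mug: White mug, 80 mm across, 90 mm high, at the robot's left; origin centre of underside. Leave alone.
- jar: Glass jar with a brass lid, 70 mm across, 100 mm high, between the tote and the tray on the robot's side; origin centre of underside. Leave alone.

How it is judged:
On the way, in this order (a step that is already met when the one before it is completed fails the run):
1. the left guard is pushed (contact force between the fingers and guard_left above 2 N), for 0.1 s.
2. then the right guard is pushed (contact force between the fingers and guard_right above 2 N), for 0.1 s.
3. then the left guard is pushed again (contact force between the fingers and guard_left above 2 N), for 0.1 s.
4. the tote is home in the dock, both far corners at the back stop, and the tray not yet on it (x of each of tote_far_left, tote_far_right in the frame of dock above 0.068 m and y of tote in the frame of dock between -0.022 and 0.022 m and angle between tote's own z axis and vertical below 0.03 rad and horizontal distance between tray and tote above 0.15 m and linear speed of tote below 0.01 m/s), for 0.2 s.
5. the tray is stacked on the rim of the tote, blue end over grey end (x of each of tote_far_left, tote_far_right in the frame of dock above 0.068 m and y of tote in the frame of dock between -0.022 and 0.022 m and angle between tote's own z axis and vertical below 0.03 rad and z of tray in the frame of tote between 0.076 and 0.089 m and horizontal distance between tray and tote below 0.01 m and y of tray_blue_end in the frame of tote below -0.07 m and angle between tray's own z axis and vertical below 0.05 rad and angle between the x axis of tray and the x axis of tote, either way round below 0.12 rad), for 0.2 s.
At the end, for the whole second after the job is handed in: The tote is flat in the dock, both far corners within 7 mm of the back stop, centred within 22 mm; the tray is level on its rim (underside 76 to 89 mm above the tote's), within 10 mm and 0.12 rad of it, blue end over the tote's grey end; both released and at rest (all of step 5 and linear speed of each of tote, tray below 0.01 m/s); the robot touches nothing.
It fails at once if the tote slews more than 0.42 rad (24 degrees) from square to the dock (angle between the x axis of tote and the x axis of dock, either way round above 0.42 rad).
It fails at once if the tote is lifted or tipped (height (world z) of tote above 0.012 m or angle between tote's own z axis and vertical above 0.12 rad).
It fails at once if the fingers press on the tote's walls or rim instead of its corner guards (over 4 N) (contact force between the fingers and tote_shell above 4 N).
It fails at once if a bystander (jug, dustpan, peg tin, bottle, brush, mug, jar) is moved more than 20 mm or tipped (distance of any of jug, dustpan, peg_tin, bottle, brush, mug, jar from where it was at the start of the episode above 0.02 m or angle between any of jug, dustpan, peg_tin, bottle, brush, mug, jar's own z axis and vertical above 0.3 rad).
It also fails if it takes over 69 s, if anything falls off the work surface, if the arm or the gripper's body presses on something with over 40 N, if the wrist force passes 120 N, or if a joint passes its speed limit or range.

## Working session

There is one attempt and no reset: what is moved stays moved. The work goes in short steps, Python scripts to look and compute and a tool call to move; the robot and the scene stay as the last step left them, time stands still between calls to the robot, and variables do not carry over. Pictures are saved under pics/ and viewed, at most 10 in all, crops included, and the job is handed in when it is done.

Besides the shell and the picture viewer there is one more tool, called as a command line: name --pt "numbers of a row" for each row, then --argument value for the rest. drive_tool: Moves the arm, as the interface text tells. Its arguments: {"type":"object","properties":{"commands":{"type":"array"},"gripper":{"type":"number"}},"required":["commands"]}

```bash
mkdir -p pics; cat > h.py <<'E'
import numpy as np,cv2
from bench import get_obs,snapshot
def cloud(s):
    h,w=s["range_z"].shape
    v,u=np.mgrid[:h,:w]
    x=(u-s["cx"])/s["fx"];y=(v-s["cy"])/s["fy"]
    a,b=x.copy(),y.copy()
    for _ in range(10):
        f=1+s["k1"]*(a*a+b*b);a=x/f;b=y/f
    z=s["range_z"];P=np.dstack([a*z,b*z,z])
    R=cv2.Rodrigues(np.array(s["rvec"],float))[0]
    W=(P-np.array(s["tvec"]).ravel())@R
    W[z==0]=np.nan
    return W
E
python3 - <<'E'
from h import *
o=get_obs();print({k:np.round(o[k],3) for k in("time","tool_pos","ee_rot","width")})
ims=[]
for n in("scene","top"):
    s=snapshot(n);W=cloud(s);np.savez(n,W=W,im=s["image"]);cv2.imwrite(f"pics/{n}.png",s["image"])
W=np.load("top.npz")["W"]
for r in(5,192,380):
    for c in(5,256,505):print(r,c,np.round(W[r,c],3))
E
```

```text
{'time': np.float64(0.0), 'tool_pos': array([0.187, 0.517, 0.204]), 'ee_rot': array([-3.139, -0.   ,  2.795]), 'width': np.float64(0.094)}
5 5 [ 2.118  1.866 -0.756]
5 256 [ 1.987  0.034 -0.737]
5 505 [ 1.328 -0.989  0.169]
192 5 [ 0.725  1.555 -0.747]
192 256 [ 0.578  0.023 -0.001]
192 505 [ 0.627 -1.103 -0.208]
380 5 [-0.378  1.465 -0.75 ]
380 256 [-0.018  0.019  0.225]
380 505 [-0.219 -1.101 -0.294]
```

View pics/scene.png

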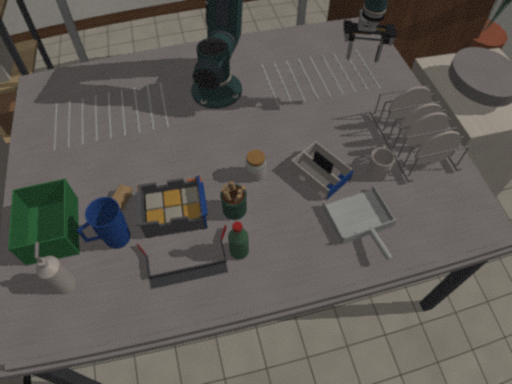

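View pics/top.png

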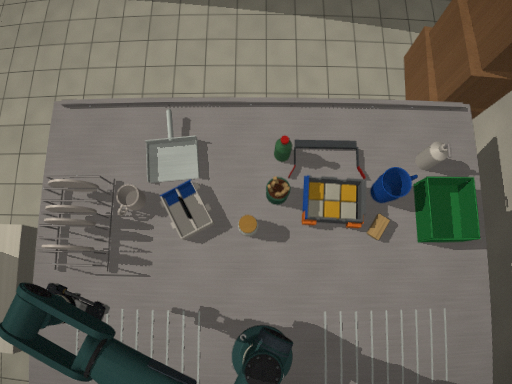

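The top view (up is +x, left is +y) shows the tote at about (333,200) with its blue end to the left and its guards at (309,222) and (355,224). The dock back stop is at (325,145). The tray is at (186,210) with its blue end up-left, and the jar is at (248,225).

```bash
cat > loc.py <<'E'
from h import *
def rect(pts):
    (c,s,a)=cv2.minAreaRect((pts[:,:2]*1000).astype(np.float32));return np.round(c,1),np.round(s,1),round(a,2)
A=[np.load(n+".npz") for n in("top","scene")]
for n,a in zip(("top","scene"),A):
    W=a["W"];im=a["im"];hsv=cv2.cvtColor(im,cv2.COLOR_BGR2HSV)
    x,y,z=W[...,0],W[...,1],W[...,2]
    print("==",n)
    def sel(x0,x1,y0,y1,z0,z1,m=True):
        k=(x>x0)&(x<x1)&(y>y0)&(y<y1)&(z>z0)&(z<z1)&m
        return W[k]
    H,S,V=hsv[...,0],hsv[...,1],hsv[...,2]
    for nm,m,zz in(("orange",(H>3)&(H<14)&(S>150),(.04,.07)),("red",((H<4)|(H>174))&(S>120),(.012,.03)),("blue",(H>105)&(H<125)&(S>120),(.03,.1))):
        k=(m&(z>zz[0])&(z<zz[1])&(x>.2)&(x<.9)).astype(np.uint8)
        c,l,st,_=cv2.connectedComponentsWithStats(k)
        for i in range(1,c):
            if st[i,4]>8:
                p=W[l==i];print(nm,st[i,4],np.round(p.mean(0),3),p.min(0).round(3),p.max(0).round(3))
    k=((z>.012)&(x>.2)&(x<.95)&(y>-.5)&(y<.75)).astype(np.uint8)
    c,l,st,_=cv2.connectedComponentsWithStats(k)
    for i in range(1,c):
        if st[i,4]>25:
            p=W[l==i];print("obj",st[i,4],p.min(0).round(3),p.max(0).round(3),rect(p))
            t=p[(p[:,2]>.082)&(p[:,2]<.096)]
            if len(t)>40:print("   rim",rect(t))
E
python3 loc.py
```

```text
== top
orange 62 [ 0.465 -0.159  0.059] [ 0.457 -0.186  0.044] [ 0.492 -0.139  0.067]
orange 71 [ 0.452 -0.319  0.058] [ 0.445 -0.345  0.041] [ 0.461 -0.296  0.066]
red 13 [ 0.654 -0.108  0.022] [ 0.634 -0.12   0.015] [ 0.676 -0.097  0.029]
red 26 [ 0.651 -0.367  0.02 ] [ 0.63  -0.379  0.013] [ 0.674 -0.355  0.028]
blue 217 [ 0.599 -0.471  0.068] [ 0.551 -0.488  0.03 ] [ 0.627 -0.433  0.1  ]
blue 185 [ 0.551 -0.147  0.089] [ 0.473 -0.158  0.065] [ 0.618 -0.138  0.094]
blue 41 [0.595 0.282 0.047] [0.582 0.261 0.031] [0.609 0.305 0.062]
blue 121 [ 0.559 -0.407  0.069] [ 0.535 -0.453  0.032] [ 0.6  -0.39  0.1 ]
blue 44 [0.564 0.337 0.047] [0.552 0.314 0.032] [0.58  0.358 0.061]
obj 2098 [ 0.919 -0.5    0.012] [0.947 0.749 0.04 ] (array([933.2, 124.6]), array([  28. , 1248.4]), 0.04)
obj 524 [0.61  0.233 0.012] [0.882 0.435 0.064] (array([750.5, 340.7]), array([265.1, 191.3]), 5.64)
obj 353 [ 0.691 -0.1    0.012] [ 0.744 -0.043  0.176] (array([716.6, -71.2]), array([58. , 50.9]), 83.29)
obj 219 [ 0.629 -0.379  0.012] [ 0.751 -0.094  0.031] (array([ 690.8, -237.3]), array([284.8, 121.7]),
[... 2783 characters left out ...]
([ 521.1, -418. ]), array([103.9, 231.3]), 66.72)
   rim (array([ 582.3, -444.7]), array([97.5, 93.2]), 33.58)
obj 748 [0.612 0.233 0.012] [0.883 0.436 0.064] (array([751.8, 339.9]), array([263.6, 196.9]), 5.27)
obj 602 [ 0.701 -0.102  0.013] [ 0.755 -0.043  0.175] (array([729. , -72.9]), array([59.2, 52.9]), 84.17)
   rim (array([740.8, -74. ]), array([58.8, 26.5]), 83.87)
obj 267 [ 0.634 -0.357  0.012] [ 0.754 -0.096  0.028] (array([ 730.9, -212.1]), array([103.6, 284.6]), 19.73)
obj 47 [ 0.628 -0.378  0.012] [ 0.723 -0.354  0.028] (array([ 674.7, -361.1]), array([97.5, 13. ]), 13.08)
obj 3350 [ 0.92  -0.5    0.012] [0.944 0.75  0.037] (array([932.6, 125. ]), array([  23.7, 1249.9]), 0.06)
```

drive_tool --pt "0 0 0 0 0 1" --pt "0 0 0 0 0 1" --pt "0 0 0 0 0 1" --pt "0 0 0 0 0 1" --pt "0 0 0 0 0 1" --pt "0 0 0 0 0 1" --pt "0 0 0 0 0 1" --pt "0 0 0 0 0 1" --pt "0 0 0 0 0 1" --pt "0 0 0 0 0 1" --pt "0 0 0 0 0 1" --pt "0 0 0 0 0 1" --pt "0 0 0 0 0 0.24" --pt "0 0 0 0 0 0" --gripper 1

```text
time: 1.85
tool_pos: [0.1869, 0.5171, 0.2052]
ee_rot: [-3.141, 0.001, 1.572]
wrist_force: [-0.2, 0.3, 0.7]
width: 0.0002
finger_force: 0.0
```

drive_tool --pt "-0.85 0.265 0 0 0 0" --pt "-0.85 0.265 0 0 0 0" --pt "-0.85 0.265 0 0 0 0" --pt "-0.85 0.265 0 0 0 0" --pt "-0.85 0.265 0 0 0 0" --pt "-0.85 0.265 0 0 0 0" --pt "-0.85 0.265 0 0 0 0" --pt "-0.85 0.265 0 0 0 0" --pt "-0.85 0.265 0 0 0 0" --pt "-0.85 0.265 0 0 0 0" --pt "-0.85 0.265 0 0 0 0" --pt "-0.85 0.265 0 0 0 0" --pt "-0.85 0.265 0 0 0 0" --pt "-0.85 0.265 0 0 0 0" --pt "-0.85 0.265 0 0 0 0" --pt "-0.85 0.265 0 0 0 0" --pt "-0.85 0.265 0 0 0 0" --pt "-0.85 0.265 0 0 0 0" --pt "-0.85 0.265 0 0 0 0" --pt "-0.85 0.265 0 0 0 0"

```text
time: 4.35
tool_pos: [0.3991, -0.1639, 0.2055]
ee_rot: [3.141, -0.0, 1.572]
wrist_force: [-0.1, 0.7, -0.4]
width: 0.0001
finger_force: 0.0
```

```bash
cat > tote.py <<'E'
from h import *
# register known model of rim outline (top z~.09) + dock by edge fits, from top+scene cameras
def load():
    P=[]
    for n in("top","scene"):
        s=snapshot(n);W=cloud(s);P.append((W,s["image"]))
    return P
def tote(P):
    for W,im in P:
        x,y,z=W[...,0],W[...,1],W[...,2]
        k=(z>.083)&(z<.099)&(x>.44)&(x<.78)&(y>-.375)&(y<-.11)
        c,l,st,_=cv2.connectedComponentsWithStats(k.astype(np.uint8))
        i=1+np.argmax(st[1:,4]);p=W[l==i][:,:2]*1000
        (cc,sz,a)=cv2.minAreaRect(p.astype(np.float32))
        a=a-90 if a>45 else a
        print("tote",np.round(cc,1),np.round(sz,1),"yaw",round(np.radians(a),3))
if __name__=="__main__":
    o=get_obs();print({k:np.round(o[k],3) for k in("time","tool_pos","ee_rot","wrist_force")})
    tote(load())
E
python3 tote.py; python3 - <<'E'
from h import *
for n in("top","scene"):
    W=np.load(n+".npz")["W"];x,y,z=W[...,0],W[...,1],W[...,2]
    k=(z>.012)&(z<.03)&(x>.735)&(x<.77)&(y>-.345)&(y<-.13);p=W[k]
    q=p[p[:,2]>.019]
    f=np.polyfit(q[:,1],q[:,0],1);print(n,len(q),"x range",np.percentile(q[:,0],[2,50,98]).round(4),"slope",f[0].round(4))
    for lo,hi in((-.125,-.105),(-.372,-.345)):
        k=(z>.015)&(z<.03)&(x>.68)&(x<.735)&(y>lo)&(y<hi);q=W[k]
        if len(q)>3:print(len(q),"cheek y",np.percentile(q[:,1],[2,50,98]).round(4))
E
```

```text
{'time': np.float64(4.35), 'tool_pos': array([ 0.399, -0.164,  0.206]), 'ee_rot': array([ 3.141, -0.   ,  1.572]), 'wrist_force': array([-0.071,  0.699, -0.351])}
tote [ 544.4 -151.2] [ 25.1 149.3] yaw -0.071
tote [ 534.6 -323.7] [ 67.3 157.5] yaw -0.056
top 77 x range [0.7451 0.7481 0.7509] slope 0.0015
15 cheek y [-0.1211 -0.1205 -0.1196]
25 cheek y [-0.359  -0.3552 -0.3526]
scene 114 x range [0.7452 0.7486 0.7527] slope 0.0034
23 cheek y [-0.122  -0.1199 -0.118 ]
24 cheek y [-0.3589 -0.3557 -0.3538]
```

drive_tool --pt "0 0 0.88 0 0 0" --pt "0 0 0.88 0 0 0" --pt "0 0 0.88 0 0 0" --pt "0 0 0.88 0 0 0" --pt "0 0 0.88 0 0 0" --pt "0 0.25 0 0 0 0" --pt "0 0.25 0 0 0 0" --pt "0 0.25 0 0 0 0" --pt "0 0.25 0 0 0 0" --pt "0 0.15 0 0 0 0" --pt "0 0.15 0 0 0 0" --pt "0 0.15 0 0 0 0" --pt "0 0.15 0 0 0 0" --pt "0 0.15 0 0 0 0" --pt "0 0.15 0 0 0 0"

```text
time: 6.32
tool_pos: [0.4726, -0.1614, 0.0299]
ee_rot: [-3.135, -0.003, 1.571]
wrist_force: [-8.6, 3.0, 6.4]
width: 0.0006
finger_force: 4.8
```

```bash
python3 - <<'E'
s=open("tote.py").read()
s=s.replace("i=1+np.argmax(st[1:,4]);p=W[l==i]","m=np.isin(l,[i for i in range(1,c) if st[i,4]>15]);p=W[m]")
open("tote.py","w").write(s)
E
python3 tote.py
```

```text
{'time': np.float64(6.325), 'tool_pos': array([ 0.473, -0.161,  0.03 ]), 'ee_rot': array([-3.135e+00, -3.000e-03,  1.571e+00]), 'wrist_force': array([-8.649,  3.036,  6.408])}
tote [ 564.  -255.9] [218.8 149.5] yaw -0.197
tote [ 564.5 -257. ] [218.2 154.3] yaw -0.187
```

drive_tool --pt "0 -0.5 0 0 0 0" --pt "0 -0.5 0 0 0 0" --pt "0 -0.5 0 0 0 0" --pt "-1 0 0 0 0 0" --pt "-1 0 0 0 0 0" --pt "-1 0 0 0 0 0" --pt "-1 0 0 0 0 0" --pt "-0.05 0.35 0 0 0 0" --pt "-0.05 0.35 0 0 0 0" --pt "-0.02 0.15 0 0 0 0" --pt "-0.02 0.15 0 0 0 0" --pt "-0.02 0.15 0 0 0 0" --pt "-0.02 0.15 0 0 0 0" --pt "-0.02 0.15 0 0 0 0" --pt "-0.02 0.15 0 0 0 0" --pt "-0.02 0.15 0 0 0 0" --pt "-0.02 0.15 0 0 0 0" --pt "-0.02 0.15 0 0 0 0" --pt "-0.02 0.15 0 0 0 0"

```text
time: 8.8
tool_pos: [0.5015, -0.3342, 0.0296]
ee_rot: [-3.137, 0.001, 1.572]
wrist_force: [-7.3, -2.0, 3.1]
width: 0.0006
finger_force: 3.5
```

```bash
python3 tote.py
```

```text
{'time': np.float64(8.8), 'tool_pos': array([ 0.501, -0.334,  0.03 ]), 'ee_rot': array([-3.137e+00,  1.000e-03,  1.572e+00]), 'wrist_force': array([-7.327, -2.048,  3.062])}
tote [ 603.9 -243.8] [152.7 221.4] yaw 0.046
tote [ 605.8 -243.3] [154.6 219.1] yaw 0.033
```

drive_tool --pt "0 -0.45 0 0 0 0" --pt "0 -0.45 0 0 0 0" --pt "0.85 0 0 0 0 0" --pt "0.85 0 0 0 0 0" --pt "0.85 0 0 0 0 0" --pt "0.85 0 0 0 0 0" --pt "0.85 0 0 0 0 0" --pt "0 0.35 0 0 0 0" --pt "0 0.35 0 0 0 0" --pt "0.02 0.15 0 0 0 0" --pt "0.02 0.15 0 0 0 0" --pt "0.02 0.15 0 0 0 0" --pt "0.02 0.15 0 0 0 0" --pt "0.02 0.15 0 0 0 0" --pt "0.02 0.15 0 0 0 0" --pt "0.02 0.15 0 0 0 0"

```text
time: 10.9
tool_pos: [0.5316, -0.158, 0.0292]
ee_rot: [-3.127, -0.005, 1.57]
wrist_force: [-19.0, 7.2, 15.5]
width: 0.0004
finger_force: 10.0
```

```bash
python3 tote.py
```

```text
{'time': np.float64(10.9), 'tool_pos': array([ 0.532, -0.158,  0.029]), 'ee_rot': array([-3.127, -0.005,  1.57 ]), 'wrist_force': array([-19.045,   7.188,  15.509])}
tote [ 627.5 -247.3] [218.6 155.6] yaw -0.097
tote [ 629.6 -246.9] [219.7 153.4] yaw -0.118
```

drive_tool --pt "0 -0.62 0 0 0 0" --pt "0 -0.62 0 0 0 0" --pt "-1 0 0 0 0 0" --pt "-1 0 0 0 0 0" --pt "-1 0 0 0 0 0" --pt "-1 0 0 0 0 0" --pt "-0.05 0.32 0 0 0 0" --pt "-0.05 0.32 0 0 0 0" --pt "-0.02 0.15 0 0 0 0" --pt "-0.02 0.15 0 0 0 0" --pt "-0.02 0.15 0 0 0 0" --pt "-0.02 0.15 0 0 0 0" --pt "-0.02 0.15 0 0 0 0" --pt "-0.02 0.15 0 0 0 0" --pt "-0.02 0.15 0 0 0 0"

```text
time: 12.88
tool_pos: [0.5532, -0.3282, 0.0291]
ee_rot: [-3.136, 0.0, 1.572]
wrist_force: [-6.1, -1.8, 2.4]
width: 0.0005
finger_force: 3.2
```

```bash
python3 tote.py
```

```text
{'time': np.float64(12.875), 'tool_pos': array([ 0.553, -0.328,  0.029]), 'ee_rot': array([-3.136,  0.   ,  1.572]), 'wrist_force': array([-6.084, -1.777,  2.439])}
tote [ 653.7 -239.1] [155.1 219.1] yaw 0.042
tote [ 657.  -239.2] [155.5 220.4] yaw 0.059
```

drive_tool --pt "0 -0.5 0 0 0 0" --pt "0 -0.5 0 0 0 0" --pt "1 0 0 0 0 0" --pt "1 0 0 0 0 0" --pt "1 0 0 0 0 0" --pt "1 0 0 0 0 0" --pt "0.15 0.35 0 0 0 0" --pt "0 0.35 0 0 0 0" --pt "0.02 0.15 0 0 0 0" --pt "0.02 0.15 0 0 0 0" --pt "0.02 0.15 0 0 0 0" --pt "0.02 0.15 0 0 0 0"

```text
time: 14.48
tool_pos: [0.5644, -0.1599, 0.0292]
ee_rot: [-3.134, -0.002, 1.569]
wrist_force: [-9.2, 1.9, 6.8]
width: 0.0006
finger_force: 4.5
```

```bash
python3 tote.py
```

```text
{'time': np.float64(14.475), 'tool_pos': array([ 0.564, -0.16 ,  0.029]), 'ee_rot': array([-3.134e+00, -2.000e-03,  1.569e+00]), 'wrist_force': array([-9.207,  1.911,  6.836])}
tote [ 666.6 -242.2] [218.5 152.9] yaw -0.03
tote [ 668.8 -241.6] [218.8 152.2] yaw -0.03
```

drive_tool --pt "0 -0.5 0 0 0 0" --pt "0 -0.5 0 0 0 0" --pt "-1 0 0 0 0 0" --pt "-1 0 0 0 0 0" --pt "-1 0 0 0 0 0" --pt "-1 0 0 0 0 0" --pt "-0.05 0.32 0 0 0 0" --pt "0 0.32 0 0 0 0" --pt "-0.01 0.11 0 0 0 0" --pt "-0.01 0.11 0 0 0 0" --pt "-0.01 0.11 0 0 0 0" --pt "-0.01 0.11 0 0 0 0" --pt "-0.01 0.11 0 0 0 0"

```text
time: 16.2
tool_pos: [0.5655, -0.3226, 0.0294]
ee_rot: [-3.12, -0.003, 1.571]
wrist_force: [-29.1, 2.3, 14.0]
width: 0.0006
finger_force: 14.5
```

```bash
python3 tote.py
```

```text
{'time': np.float64(16.2), 'tool_pos': array([ 0.566, -0.323,  0.029]), 'ee_rot': array([-3.120e+00, -3.000e-03,  1.571e+00]), 'wrist_force': array([-29.113,   2.338,  14.037])}
tote [ 671.2 -242.6] [152.5 220. ] yaw 0.017
tote [ 670.8 -241.3] [219.1 154.3] yaw -0.002
```

drive_tool --pt "0 -0.5 0 0 0 0" --pt "0 -0.5 0 0 0 0" --pt "1 0 0 0 0 0" --pt "1 0 0 0 0 0" --pt "1 0 0 0 0 0" --pt "1 0 0 0 0 0" --pt "0.05 0.32 0 0 0 0" --pt "0 0.32 0 0 0 0" --pt "0 0.1 0 0 0 0" --pt "0 0.1 0 0 0 0" --pt "0 0.1 0 0 0 0" --pt "0 0.1 0 0 0 0" --pt "0 0.1 0 0 0 0"

```text
time: 17.92
tool_pos: [0.5667, -0.1622, 0.0295]
ee_rot: [-3.11, -0.002, 1.569]
wrist_force: [-39.4, 0.7, 26.5]
width: 0.0003
finger_force: 20.4
```

```bash
python3 tote.py
```

```text
{'time': np.float64(17.925), 'tool_pos': array([ 0.567, -0.162,  0.029]), 'ee_rot': array([-3.110e+00, -2.000e-03,  1.569e+00]), 'wrist_force': array([-39.442,   0.745,  26.497])}
tote [ 671.1 -241.4] [218.6 158.1] yaw -0.013
tote [ 672.2 -241.1] [218.7 152.5] yaw -0.014
```

drive_tool --pt "0 -0.5 0 0 0 0" --pt "0 -0.5 0 0 0 0" --pt "0 -0.5 0 0 0 0" --pt "0 0 -0.9 0 0 0" --pt "0 0 -0.9 0 0 0" --pt "0 0 -0.9 0 0 0" --pt "0 0 -0.9 0 0 0" --pt "0 0 -0.9 0 0 0" --pt "0 0 -0.9 0 0 0" --pt "0.9 0 0 0 0 0" --pt "0.9 0 0 0 0 0" --pt "0.9 0 0 0 0 0" --pt "0.9 0 0 0 0 0" --pt "0.9 0 0 0 0 0" --pt "0.9 0 0 0 0 0" --pt "0.9 0 0 0 0 0" --pt "0.9 0 0 0 0 0" --pt "0.9 0 0 0 0 0" --pt "0.9 0 0 0 0 0" --pt "0.9 0 0 0 0 0"

```text
time: 20.52
tool_pos: [0.5205, 0.235, 0.2454]
ee_rot: [3.142, 0.0, 1.57]
wrist_force: [-0.2, -0.6, -0.5]
width: 0.0006
finger_force: 0.0
```

drive_tool --pt "0.9 0 0 0 0 -1" --pt "0 0 0 0 0 -1" --pt "0 0 0 0 0 -1" --pt "0 0 0 0 0 -1" --pt "0 0 0 0 0 -1" --pt "0 0 0 0 0 -1" --pt "0 0 0 0 0 -1" --pt "0 0 0 0 0 -1" --pt "0 0 0 0 0 -1" --pt "0 0 0 0 0 -1" --pt "0 0 0 0 0 -1" --pt "0 0 0 0 0 -1" --pt "0 0 0 0 0 -1" --pt "0 0 0 0 0 -1" --pt "0 0 0 0 0 -1" --pt "0 0 0 0 0 -1" --pt "0 0 0 0 0 -1" --pt "0 0 0 0 0 -1" --pt "0 0 0 0 0 -1" --pt "0 0 0 0 0 -1" --gripper 0

```text
time: 23.02
tool_pos: [0.5207, 0.2699, 0.2453]
ee_rot: [3.142, -0.0, -2.71]
wrist_force: [-0.5, 0.8, -0.6]
width: 0.0942
finger_force: 0.0
```

```bash
python3 tote.py; python3 - <<'E'
from h import *
s=snapshot("wrist");W=cloud(s);np.savez("wrist",W=W,im=s["image"]);cv2.imwrite("pics/w1.png",s["image"])
x,y,z=W[...,0],W[...,1],W[...,2]
k=(z>.085)&(z<.11)&(np.hypot(x-.507,y-.27)<.07)
p=W[k];print(len(p))
if len(p)>10:
  (c,sz,a)=cv2.minAreaRect((p[:,:2]*1000).astype(np.float32));print("grip",np.round(c,1),np.round(sz,1),a,np.median(p[:,2]))
hsv=cv2.cvtColor(s["image"],cv2.COLOR_BGR2HSV)
b=(hsv[...,0]>105)&(hsv[...,0]<125)&(hsv[...,1]>120)&(z>.04)&(z<.07);print("blue",b.sum(),W[b].mean(0) if b.any() else 0)
E
```

```text
{'time': np.float64(23.025), 'tool_pos': array([0.521, 0.27 , 0.245]), 'ee_rot': array([ 3.142, -0.   , -2.71 ]), 'wrist_force': array([-0.55 ,  0.841, -0.577])}
tote [ 671.6 -241.2] [219.4 157.8] yaw -0.02
tote [ 671.1 -241. ] [218.9 153.8] yaw -0.022
684
grip [504.3 269.8] [80.1 10. ] 28.763778686523438 0.09418169511030083
blue 383 [0.57372146 0.31760833 0.05116876]
```

View pics/w1.png

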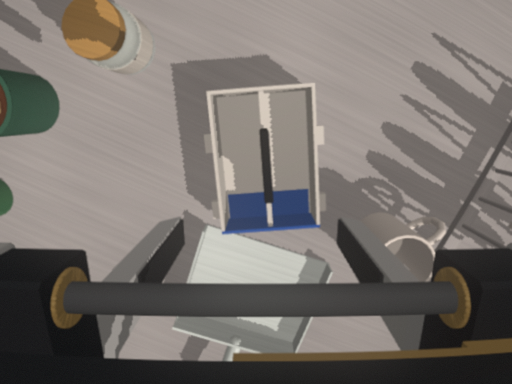

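The wrist view shows the black grip at (266,160), with its blue end at (265,225), and the jaws open to either side of it.

drive_tool --pt "0 0 0 0 0 -0.71" --pt "0.35 0.19 0 0 0 0" --pt "0 0 0.75 0 0 0" --pt "0 0 0.75 0 0 0" --pt "0 0 0.75 0 0 0" --pt "0 0 0.75 0 0 0" --pt "0 0 0.75 0 0 0" --pt "0 0 0.5 0 0 0" --pt "0 0 0.3 0 0 0" --pt "0 0 0 0 0 0" --gripper 0

```text
time: 24.42
tool_pos: [0.5033, 0.2702, 0.0629]
ee_rot: [3.141, -0.002, -2.642]
wrist_force: [-0.2, -0.8, 0.0]
width: 0.0939
finger_force: 0.0
```

drive_tool --pt "0 0 0 0 0 0" --pt "0 0 0 0 0 0" --pt "0 0 0 0 0 0" --pt "0 0 0 0 0 0" --pt "0 0 0 0 0 0" --pt "0 0 0 0 0 0" --pt "0 0 0 0 0 0" --pt "0 0 0 0 0 0" --pt "0 0 0 0 0 0" --pt "0 0 0 0 0 0" --gripper 1

```text
time: 25.68
tool_pos: [0.5043, 0.2703, 0.0635]
ee_rot: [-3.141, 0.0, -2.641]
wrist_force: [-0.1, -0.5, 0.5]
width: 0.0099
finger_force: 30.0
```

drive_tool --pt "0 0 -0.5 0 0 0" --pt "0 0 -0.9 0 0 0" --pt "0 0 -0.9 0 0 0" --pt "0 0 -0.9 0 0 0" --pt "0 0 -0.9 0 0 0" --pt "0 0 -0.4 0 0 0.9" --pt "0 0 0 0 0 1" --pt "0 0 0 0 0 1" --pt "0 0 0 0 0 1" --pt "0 0 0 0 0 1" --pt "0 0 0 0 0 1" --pt "0 0 0 0 0 1" --pt "0 0 0 0 0 1" --pt "0 0 0 0 0 1" --pt "0 0 0 0 0 1" --pt "0 0 0 0 0 1" --pt "0 0 0 0 0 1" --pt "0 0 0 0 0 1" --pt "0 0 0 0 0 1" --pt "0 0 0 0 0 1"

```text
time: 28.18
tool_pos: [0.5038, 0.2703, 0.2425]
ee_rot: [-3.14, -0.001, 2.149]
wrist_force: [0.1, -0.4, -1.8]
width: 0.01
finger_force: 30.0
```

drive_tool --pt "0 0 0 0 0 1" --pt "0 0 0 0 0 1" --pt "0 0 0 0 0 1" --pt "0 0 0 0 0 1" --pt "0 0 0 0 0 1" --pt "0 0 0 0 0 1" --pt "0 0 0 0 0 0"

```text
time: 29.05
tool_pos: [0.5039, 0.2703, 0.2427]
ee_rot: [-3.14, 0.0, 1.553]
wrist_force: [-0.3, 0.3, -2.4]
width: 0.0098
finger_force: 30.0
```

drive_tool --pt "-0.8 0 0 0 0 0" --pt "-0.8 0 0 0 0 0" --pt "-0.8 0 0 0 0 0" --pt "-0.8 0 0 0 0 0" --pt "-0.8 0 0 0 0 0" --pt "-0.8 0 0 0 0 0" --pt "-0.8 0 0 0 0 0" --pt "-0.8 0 0 0 0 0" --pt "-0.8 0 0 0 0 0" --pt "-0.8 0 0 0 0 0" --pt "-0.8 0 0 0 0 0" --pt "-0.8 0 0 0 0 0" --pt "-0.8 0 0 0 0 0" --pt "-0.8 0 0 0 0 0" --pt "-0.8 0 0 0 0 0" --pt "-0.8 0 0 0 0 0" --pt "0 0 0 0 0 0" --pt "0 0 0 0 0 0"

```text
time: 31.3
tool_pos: [0.4944, -0.2409, 0.2431]
ee_rot: [-3.141, -0.001, 1.553]
wrist_force: [0.4, -0.4, -1.3]
width: 0.0098
finger_force: 30.0
```

```bash
python3 tote.py; python3 - <<'E'
from h import *
s=snapshot("wrist");W=cloud(s);np.savez("wrist2",W=W,im=s["image"]);cv2.imwrite("pics/w2.png",s["image"])
x,y,z=W[...,0],W[...,1],W[...,2]
t=get_obs()["tool_pos"]
k=(z>.20)&(z<.25)&(np.abs(x-t[0])<.1)&(np.abs(y-t[1])<.12)
p=W[k];print(len(p),t)
if len(p)>10:
  (c,sz,a)=cv2.minAreaRect((p[:,:2]*1000).astype(np.float32));print("tray",np.round(c,1),np.round(sz,1),a,np.percentile(p[:,2],[5,50,95]))
k=(z>.08)&(z<.1)&(y<-.1)&(y>-.38)&(x>.55)
p=W[k];print(len(p))
if len(p)>10:
  (c,sz,a)=cv2.minAreaRect((p[:,:2]*1000).astype(np.float32));print("tote",np.round(c,1),np.round(sz,1),a)
E
```

```text
{'time': np.float64(31.3), 'tool_pos': array([ 0.494, -0.241,  0.243]), 'ee_rot': array([-3.141e+00, -1.000e-03,  1.553e+00]), 'wrist_force': array([ 0.394, -0.384, -1.29 ])}
tote [ 670.3 -242.3] [153.8 219.3] yaw 0.014
tote [ 671.  -241.3] [218.9 153.9] yaw -0.012
10617 [ 0.49462811 -0.2404703   0.2435697 ]
tray [ 495.3 -239.5] [173.7 152.9] 89.02656555175781 [0.20308671 0.22872977 0.23519489]
4889
tote [ 681.4 -231.8] [152.7 251.8] 8.67485237121582
```

View pics/w2.png

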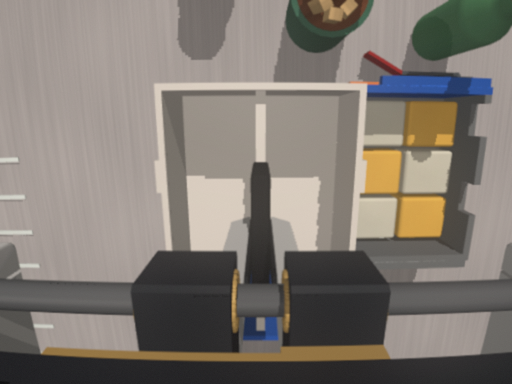

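The wrist view shows the tray held level, with its blue end at the bottom (260,330), which is the -y side. The tote is to the right of it, with its blue end at the top (420,88), so the ends are opposite as required.

drive_tool --pt "0.01 0.7 0 0 0 0" --pt "0.01 0.8 0 0 0 0" --pt "0.01 0.8 0 0 0 0" --pt "0.01 0.8 0 0 0 0" --pt "0.01 0.8 0 0 0 0" --pt "0 0.475 0 0 0 0" --pt "0 0 0.9 0 0 0" --pt "0 0 0.5 0 0 0" --pt "0 0 0 0 0 0" --pt "0 0 0 0 0 0"

```text
time: 32.7
tool_pos: [0.67, -0.2424, 0.1889]
ee_rot: [3.14, 0.001, 1.553]
wrist_force: [-0.1, 0.3, -1.3]
width: 0.01
finger_force: 30.0
```

```bash
python3 - <<'E'
from h import *
t=get_obs()["tool_pos"];print(t)
def r(p):
  if len(p)<10:return len(p)
  (c,sz,a)=cv2.minAreaRect((p[:,:2]*1000).astype(np.float32));return len(p),np.round(c,1),np.round(sz,1),round(a,2)
for n in("wrist","top","scene"):
  s=snapshot(n);W=cloud(s);cv2.imwrite(f"pics/p_{n}.png",s["image"])
  x,y,z=W[...,0],W[...,1],W[...,2]
  b=(np.abs(x-.67)<.1)&(np.abs(y+.24)<.125)
  print(n,"tray",r(W[b&(z>t[2]-.02)&(z<t[2]+.001)]),"tote",r(W[b&(z>.083)&(z<.098)]))
E
```

```text
[ 0.66999898 -0.24244019  0.18885818]
wrist tray (6834, array([ 670.5, -241.5]), array([174.1, 125.1]), 88.84) tote (2643, array([ 667.8, -138.1]), array([ 14.2, 154.9]), 89.33)
top tray (161, array([ 671.9, -243. ]), array([174.9, 124.5]), 89.06) tote (207, array([ 668.9, -145.4]), array([ 24.8, 151.8]), 89.99)
scene tray (558, array([ 673.4, -242.7]), array([175.1, 127.3]), 88.8) tote (513, array([ 672.1, -241.3]), array([218.7, 152.8]), 89.48)
```

View pics/p_wrist.png

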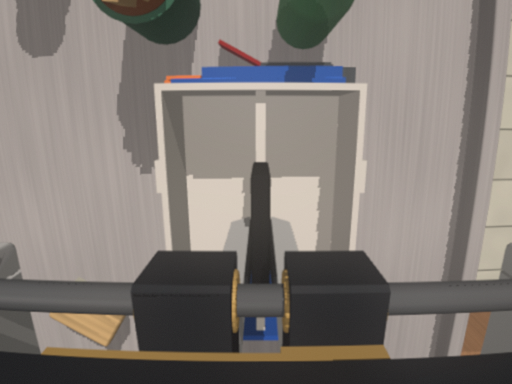

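The tray is over the tote with its blue end on the far side from the tote's blue end (270,75). The depth data from the three cameras shows the tray about 2 mm too far in x, so I'll correct that and lower it.

drive_tool --pt "0.03 -0.05 0 0 0 -0.1" --pt "0 0 0.3 0 0 0" --pt "0 0 0.3 0 0 0" --pt "0 0 0.2 0 0 0" --pt "0 0 0.1 0 0 0" --pt "0 0 0.1 0 0 0" --pt "0 0 0.05 0 0 0" --pt "0 0 0.04 0 0 0" --pt "0 0 0 0 0 0" --pt "0 0 0 0 0 0"

```text
time: 34.1
tool_pos: [0.6677, -0.2416, 0.1455]
ee_rot: [3.14, 0.001, 1.562]
wrist_force: [-1.6, 0.3, 5.2]
width: 0.0098
finger_force: 30.0
```

drive_tool --pt "0 0 0 0 0 0" --pt "0 0 0 0 0 0" --pt "0 0 0 0 0 0" --pt "0 0 0 0 0 0" --pt "0 0 0 0 0 0" --pt "0 0 0 0 0 0" --pt "0 0 -0.5 0 0 0" --pt "0 0 -0.9 0 0 0" --pt "0 0 -0.9 0 0 0" --pt "0 0 -0.5 0 0 0" --pt "0 0 0 0 0 0" --gripper 0

```text
time: 35.48
tool_pos: [0.6683, -0.2419, 0.2587]
ee_rot: [3.137, 0.002, 1.562]
wrist_force: [0.8, -0.2, 1.2]
width: 0.0941
finger_force: 0.0
```

drive_tool --pt "0 -0.8 0 0 0 0" --pt "0 -0.8 0 0 0 0" --pt "0 -0.8 0 0 0 0" --pt "0 -0.8 0 0 0 0" --pt "0 -0.8 0 0 0 0" --pt "0 -0.8 0 0 0 0" --pt "0 -0.8 0 0 0 0" --pt "0 0 0 0 0 0"

```text
time: 36.48
tool_pos: [0.442, -0.2393, 0.2549]
ee_rot: [-3.141, -0.001, 1.56]
wrist_force: [0.3, 0.4, 0.2]
width: 0.0939
finger_force: 0.0
```

```bash
python3 - <<'E'
from h import *
o=get_obs();print(o["time"],o["tool_pos"],o["wrist_force"])
def r(p):
  if len(p)<10:return len(p)
  (c,sz,a)=cv2.minAreaRect((p[:,:2]*1000).astype(np.float32));return len(p),np.round(c,1),np.round(sz,1),round(a,2)
for n in("top","scene"):
  s=snapshot(n);W=cloud(s);cv2.imwrite(f"pics/f_{n}.png",s["image"])
  x,y,z=W[...,0],W[...,1],W[...,2]
  b=(np.abs(x-.67)<.1)&(np.abs(y+.24)<.125)
  q=W[b&(z>.125)&(z<.15)]
  A=np.c_[q[:,:2],np.ones(len(q))];f=np.linalg.lstsq(A,q[:,2],rcond=None)[0]
  print(n,"tray",r(q),"z",np.median(q[:,2]),"slope",f[:2],"tote",r(W[b&(z>.083)&(z<.098)]))
cv2.imwrite("pics/fin.png",cv2.resize(s["image"][150:320,80:290],None,fx=3,fy=3))
E
```

```text
36.475 [ 0.44195533 -0.23929711  0.25494241] [0.28029412 0.38731444 0.21606878]
top tray (439, array([ 670.2, -240.8]), array([174.4, 127.3]), 89.4) z 0.13541447592735678 slope [-0.00222743  0.00179931] tote (1302, array([ 669.1, -241.9]), array([153.4, 217.8]), 0.19)
scene tray (705, array([ 670., -241.]), array([174.2, 130.5]), 89.81) z 0.1344795427848021 slope [0.00260082 0.00059617] tote (1553, array([ 670.7, -241.2]), array([219.1, 155. ]), 89.08)
```

View pics/fin.png

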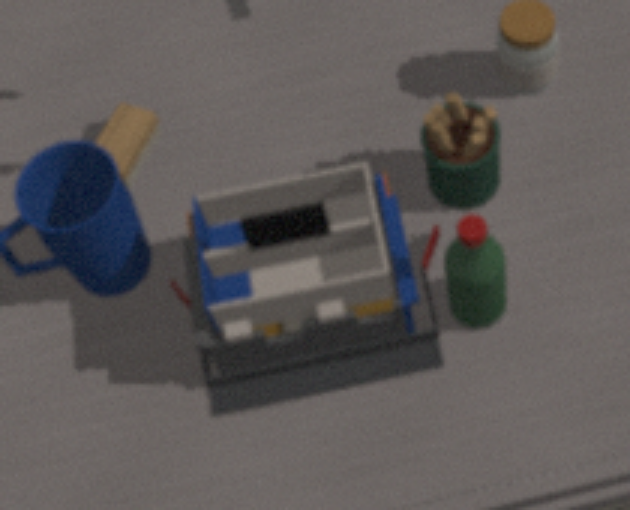

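The final picture shows the tray level on the rim (tray rim about 0.135 m up), with its blue end over the tote's grey end at (225,260). The tote is home in the dock and nothing else appears to have moved.

```bash
python3 -c "from bench import close_job;print(close_job())"
```

```text
the job is handed in; nothing more can be done
None
```

The job is handed in at about 36 s of the 69 s allowed, but no verdict came back: the tote is against the back stop and the tray is released, level on its rim, with its blue end over the tote's grey end.

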